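# Find and mark the balance point of an analyser's sampler bar

## Robot

A 6-joint arm with a two-finger parallel gripper is mounted at the origin on a cart in front of the work surface, level with it; the furniture and walls round the work are solid. World frame = base frame: x ahead of the robot, y to its left, z up, the work surface at z = 0. Lengths are in mm, angles in degrees, forces in N, time in s.
With the tool pointing down it reaches from about 300 to 850 mm from the base axis. Payload 4.2 kg.
Tool frame: the origin (TCP) lies at the very end of the fingers, on their centre line; the grasp point (between the pads) lies 19 mm behind it; z points along the fingers, y is the line along which they close (so a half turn about z gives the same grasp; the last joint's range is limited). The gripper opens to 91 mm and grips with 3 to 60 N. Pads are 32 mm wide; open, the fingers measure 118 mm over their backs; the gripper's body (76 mm by 178 mm) begins 60 mm behind the grasp point.
Start: joints at [-65.031, 18.312, 89.639, -0, 72.044, -1.146], TCP at [253.111, -516.316, 179.776] pointing down, gripper open.
Joint ranges: [-177.97, 177.97], [-48.28, 115.42], [12.27, 149.76], [-77.06, 257.06], [2.81, 150.46], [-146.56, 146.56]. Speed limits (degrees/s): [147.25, 147.25, 180, 180, 180, 180].

## Interface

Orientations are given as [roll, pitch, yaw] about the fixed x, y, z axes, in that order (R = Rz(yaw) Ry(pitch) Rx(roll)).
In Python, from workcell import env, eyes gives the robot as it stands.
- The arm moves only by the tool send_rows, never from a script. Its argument "targets" is text: rows parted by semicolons, each of 7 numbers parted by spaces: the shift along the tool's x, y, z in m, then the turn, a rotation vector about the tool's x, y, z in degrees, then the opening in per cent of the stroke, from 0 (shut) to 100 (fully open). A call has 1 to 12 rows; each row is the pose to reach, as a shift and turn from the pose commanded when the call began, along the tool's axes at that moment; what a row does not reach only later rows make up. A row lasts 1/12 s, in which the tool goes at most 41.7 mm and 7.16 degrees, less where a joint would pass 70% of its speed; a pose out of reach is approached as far as the arm can. A call with a gripper value outside its range is refused whole. The fingers move at their own pace and stop on an object; "grip_force" is the grip in N (left out, the last holds). Time passes only in rows, so rows that repeat a pose let the fingers close. It gives the time, the measured TCP pose, the force, the opening and the grip force at its end, in the units of the state.
- env.state(): the state, without advancing time (a new reading comes with each control period).
- eyes.grab_frame(name): name is "scene" or "top" or "wrist"; returns a dict with "image" (420x560x3 uint8, blue, green, red), "fovy" (degrees; the focal length in pixels is half the picture's height over the tangent of half this angle, whatever the lens; pixels are square), "cx", "cy" (the principal point, pixels), "eye" and "attitude" of the camera in the world. Camera axes: x right, y up, looking along -z (the intrinsics and any distortion apply to the point x, -y, -z); pixel columns grow to the right and rows downward; lengths in mm; the calibration is good to about 2 mm. A picture is of the moment at which its call begins. There is no depth.
- env.job_done(): hands the job in; it is judged then, once.
The state is a dict: "time_s": time; "qpos": joint angles; "qvel": joint speeds; "effort": joint torques, N m; "ee_pos": TCP position; "ee_rot": TCP orientation; "force": force on the tool from outside, world axes, zero at the start; "torque": the same for the moment, N m; "gripper_width": finger opening in mm; "gripper_force": force on a finger pad.
Only numpy, scipy, OpenCV 4.12 (cv2) and the standard library are available. Lean on these libraries where they do the work, as an engineer would, in place of code of your own. Each camera call takes 0.05 s, during which the arm holds its last target. There are 200 camera calls.

## Task

Find the balance point of the analyser's spare sampler bar (silver, with a red and a blue end): lay it flat across the blunt knife edge of the balancing stand and shift it lengthwise until, let go, it stays level by itself, clear of both end rests. Then mark that point: set the yellow marker clip astride the bar right above the knife edge, seated on the bar, and leave bar and clip balanced there. Do not disturb the bottle, vial, cup or timer standing round the work.

Things in the scene. Friction and masses are not known exactly. Their poses are not given: they have to be found in the camera images.
- bar_mid (a point): geometric centre of the loose silver bar: 240 mm long (y; red cap at +y, blue at -y), 20 mm wide (x), 24 mm high (z), about 0.3 kg, black ticks every 10 mm on its sides. A counterweight sealed inside stays put but lies elsewhere in each bar: the balance point is up to 35 mm to either side of mid-length and cannot be seen. It starts flat on the worktop
- edge (a point): top middle of the fixed stand's knife edge, 70 mm above the worktop: 16 mm long (x) with a blunt 8 mm flat (y) on a stiff damped pivot. The bar lies across it along y, either way round: level when its centre of mass is over the flat, else it tips 0.08 rad (rocking dies out in about 1 s) onto a rest: rubber pads at y = +-75 mm, 14 mm wide in x, tops 6 mm below the edge. Base 70 x 190 x 10 mm. Fingers can straddle bar, edge and rests
- clip_tab (a point): grip height on the tab of the loose yellow marker clip (12 g, 48 mm tall), an upside-down U standing on its legs: legs 14 mm long below the bridge, 27 mm apart inside and 33 mm outside (x, across the bar), 10 mm wide (y, along the bar). This point is 36 mm above the feet; the tab is 12 mm in x, 10 mm in y and reaches from 18 to 48 mm above the feet
- clip_seat (a point): middle of the underside of the clip's bridge, 14 mm above its feet, which rests on top of the bar when the clip is seated (12 mm above bar_mid's height, 24 mm above the edge)
- probe_bar: the same bar, origin at the middle of its underside; axes as bar_mid
- clip: the same clip, origin between its feet; axes as clip_tab
- bottle: bystander: white bottle with red cap, 34 mm across, 62 mm tall; origin at its underside
- vial: bystander: white vial with teal cap, 37 mm across, 66 mm tall; origin at its underside
- cup: bystander: grey sample cup, 25 mm across, 26 mm tall; origin at its underside
- lab_timer: bystander: flat white timer, 64 x 66 x 19 mm; origin at its underside
Not all that is in view belongs to the job. Of the things that look like the clip, the smallest one is meant.

How it is judged (in metres and radians):
On the way:
1. the bar, let go and without the clip on it, lies still and level across the knife edge, clear of both end rests (z of bar_mid in the frame of edge between 0.008 and 0.016 m and x of bar_mid in the frame of edge between -0.01 and 0.01 m and angle between bar_mid's own z axis and vertical below 0.03 rad and angle between the y axis of bar_mid and the y axis of edge, either way round below 0.2 rad and contact force between the fingers and probe_bar below 0.05 N and linear speed of probe_bar below 0.01 m/s and angular speed of probe_bar below 0.1 rad/s and horizontal distance between clip_seat and edge above 0.05 m and contact force between clip and probe_bar below 0.02 N), for 1 s.
At the end, for the whole second after the job is handed in: bar let go, still, level within 0.03 rad, square (0.2 rad) across the knife edge and within 10 mm of its middle; clip let go astride it, bridge down on the bar within 3 mm, upright (0.15 rad), in line (0.35 rad), within 6 mm of the middle of the edge along the bar and of the bar's middle line (z of bar_mid in the frame of edge between 0.008 and 0.016 m and x of bar_mid in the frame of edge between -0.01 and 0.01 m and angle between bar_mid's own z axis and vertical below 0.03 rad and angle between the y axis of bar_mid and the y axis of edge, either way round below 0.2 rad and contact force between the fingers and probe_bar below 0.05 N and linear speed of probe_bar below 0.01 m/s and angular speed of probe_bar below 0.1 rad/s and y of clip_seat in the frame of edge between -0.006 and 0.006 m and z of clip_seat in the frame of bar_mid between 0.009 and 0.0155 m and x of clip_seat in the frame of bar_mid between -0.006 and 0.006 m and angle between clip_seat's own z axis and vertical below 0.15 rad and angle between the y axis of clip_seat and the y axis of bar_mid, either way round below 0.35 rad and contact force between clip and the fingers below 0.05 N); the robot touches nothing.
It fails at once if the bottle is shifted by more than 20 mm or tipped (distance of bottle from where it was at the start of the episode above 0.02 m or angle between bottle's own z axis and vertical above 0.4 rad).
It fails at once if the vial is shifted by more than 20 mm or tipped (distance of vial from where it was at the start of the episode above 0.02 m or angle between vial's own z axis and vertical above 0.4 rad).
It fails at once if the cup is shifted by more than 20 mm or tipped (distance of cup from where it was at the start of the episode above 0.02 m or angle between cup's own z axis and vertical above 0.4 rad).
It fails at once if the lab timer is shifted by more than 20 mm or tipped (distance of lab_timer from where it was at the start of the episode above 0.02 m or angle between lab_timer's own z axis and vertical above 0.4 rad).
It also fails if it takes over 72 s, if anything falls off the work surface, if the arm or the gripper's body presses on something with over 40 N, if the wrist force passes 120 N, or if a joint passes its speed limit or range.

## Working session

There is one attempt and no reset: what is moved stays moved. The work goes in short steps, Python scripts to look and compute and a tool call to move; the robot and the scene stay as the last step left them, time stands still between calls to the robot, and variables do not carry over. Pictures are saved under pics/ and viewed, at most 10 in all, crops included, and the job is handed in when it is done.

Besides the shell and the picture viewer there is one more tool, called after "Emit:" in YAML: its name, and indented under it one key for each argument. send_rows: Moves the arm, as the interface text tells. Its arguments: {"type":"object","properties":{"targets":{"type":"string"},"grip_force":{"type":"number"}},"required":["targets"]}

```bash
mkdir -p pics; cat > h.py <<'E'
import cv2,numpy as np
from workcell import env,eyes
from scipy.spatial.transform import Rotation as R
def grab(n,fn=None):
    f=eyes.grab_frame(n)
    if fn: cv2.imwrite('pics/'+fn,f['image'])
    return f
def cam(f):
    a=np.array(f['attitude'],float)
    Rm=a if a.shape==(3,3) else R.from_euler('xyz',a,degrees=True).as_matrix()
    fl=f['image'].shape[0]/2/np.tan(np.radians(f['fovy'])/2)
    return Rm,fl
def ray(f,u,v,z):
    Rm,fl=cam(f); d=Rm@np.array([(u-f['cx'])/fl,-(v-f['cy'])/fl,-1.])
    e=np.array(f['eye'],float); return e+d*(z-e[2])/d[2]
def proj(f,p):
    Rm,fl=cam(f); c=Rm.T@(np.array(p,float)-np.array(f['eye']))
    return f['cx']+fl*c[0]/-c[2], f['cy']-fl*c[1]/-c[2]
E
python3 - <<'E'
from h import *
import pickle
for n in ['top','scene']:
    f=grab(n,n+'0.png'); pickle.dump(f,open(n+'0.pkl','wb')); print({k:v for k,v in f.items() if k!='image'})
print(env.state())
E
```

```text
{'fovy': 56.88579478006221, 'cx': 280.3973951741583, 'cy': 209.35767890931118, 'eye': array([ 421.00306586,    9.86340604, 1178.33573844]), 'attitude': array([  6.88122863,  -0.65572814, -88.52471282])}
{'fovy': 56.813225942747266, 'cx': 272.5557016737812, 'cy': 208.37880453376783, 'eye': array([-94.48112633, 716.95351488, 588.91199154]), 'attitude': array([ 6.24509078e+01,  1.02832029e-01, -1.37925131e+02])}
{'time_s': 0.1, 'qpos': array([-6.50303700e+01,  1.83495317e+01,  8.97001598e+01,  2.74691820e-04,
        7.20459255e+01, -1.14436340e+00]), 'qvel': array([-0.00466634, -0.04847055, -0.20615009,  0.11534989,  0.04288236,
        0.02600253]), 'effort': array([-2.45144938e-04, -4.13333917e+01, -2.32510632e+01,  7.28380610e-02,
        4.21962154e-02, -6.67155018e-05]), 'ee_pos': array([ 252.88563493, -515.82006111,  178.98380768]), 'ee_rot': array([-1.79904407e+02, -2.17074345e-03,  2.61139067e+01]), 'force': array([0.24607475, 0.31334894, 0.57663133]), 'torque': array([6.35114338e-02, 2.27650663e-05, 3.08052848e-02]), 'gripper_force': 0.0, 'gripper_width': 91.81243150289242}
```

View pics/top0.png

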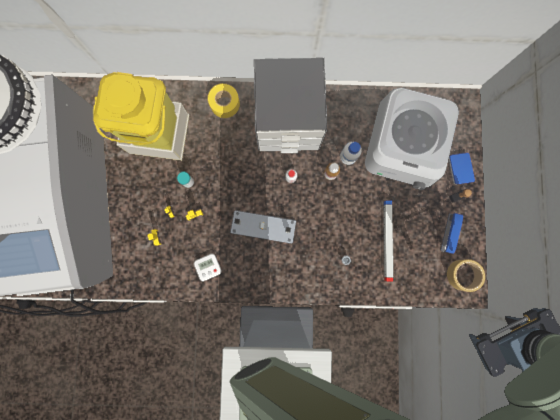

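View pics/scene0.png

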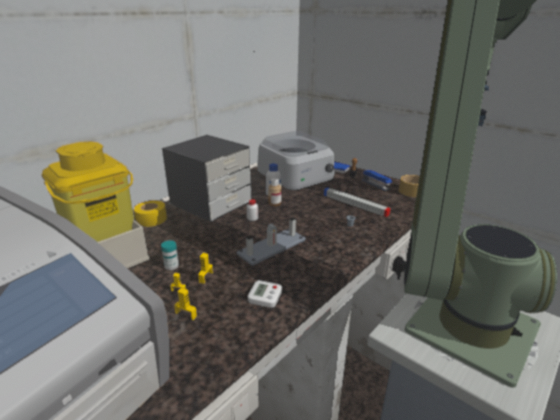

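```bash
python3 - <<'E'
from h import *
a=cv2.imread('pics/top0.png')
c=[cv2.resize(a[195:255,140:300],None,fx=5,fy=5,interpolation=3),cv2.resize(a[195:285,350:510],None,fx=3.333,fy=3.333,interpolation=3)[:300]]
s=cv2.imread('pics/scene0.png'); s2=cv2.resize(s[235:325,160:310],(500,300),interpolation=3)
b=cv2.resize(a[195:290,365:415],None,fx=3.15,fy=3.15,interpolation=3)[:299]
out=np.zeros((600,800,3),np.uint8); out[:300]=c[0]; out[300:,:500]=s2; out[300:300+b.shape[0],520:520+b.shape[1]]=b
cv2.imwrite('pics/c1.png',out)
E
```

```text
(no output)
```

View pics/c1.png

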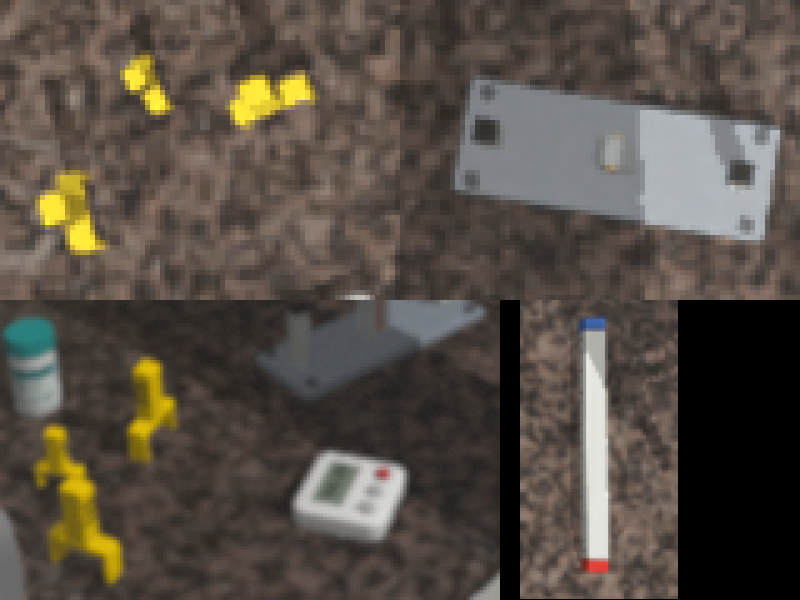

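```bash
python3 - <<'E'
from h import *
import pickle
f=pickle.load(open('top0.pkl','rb'))
P=lambda n,u,v,z: print(n,ray(f,u,v,z).round(1))
q=lambda x,y:(140+x/5,195+y/5)
P('edge',*q(612,150),70);r1=ray(f,*q(486,131),64);r2=ray(f,*q(741,172),64);print(r1,r2,np.degrees(np.arctan2(*(r1-r2)[[1,0]])))
for c in [(472,80),(780,126),(765,240),(455,188)]:P('corner',*q(*c),10)
P('blue',388.2,200.7,24);P('red',389.1,281.3,24)
P('clipA top',*q(135,77),48);
P('clipA feet ends',*q(143,60),14);P('feet2',*q(156,102),14)
P('clip mid',*q(150,80),18)
for n,u,v,z in [('vial',184,178,66),('bottle',292,174,62),('timer',207.5,267.5,19),('cup',346.5,260.5,26)]:P(n,u,v,z)
E
```

```text
edge [508.5  51.   70. ]
[518.04466416 124.10576437  64.        ] [498.30217588 -23.36879847  64.        ] 82.37512095426615
corner [553.5 139.3  10. ]
corner [530.5 -47.9  10. ]
corner [461.5 -40.4  10. ]
corner [487.8 146.9  10. ]
blue [ 595.7 -324.2   24. ]
red [ 356.1 -325.    24. ]
clipA top [545.6 332.1  48. ]
clipA feet ends [559.8 337.6  14. ]
feet2 [534.6 328.3  14. ]
clip mid [547.4 331.5  18. ]
vial [639.8 283.4  66. ]
bottle [661.4 -30.8  62. ]
timer [382.5 210.9  19. ]
cup [ 413.6 -198.8   26. ]
```

```bash
cat >> h.py <<'E'
def plan(x,y,z,yaw):
    s=env.state(); Rm=R.from_euler('xyz',s['ee_rot'],degrees=True)
    d=Rm.inv().apply(np.array([x,y,z])-s['ee_pos'])
    r=(Rm.inv()*R.from_euler('xyz',[180,0,yaw],degrees=True)).as_rotvec(degrees=True)
    print('delta m',(d/1000).round(4),'rot',r.round(2))
def st():
    s=env.state(); print(*[(k,np.round(s[k],3)) for k in ['time_s','ee_pos','ee_rot','force','torque','gripper_width','gripper_force']])
E
python3 -c "
from h import *
plan(475.5,-324.6,100,0.2);plan(475.5,-324.6,5,.2)"
```

```text
delta m [ 0.2841 -0.0736  0.0791] rot [-9.000e-02  2.000e-02  2.591e+01]
delta m [ 0.2841 -0.0734  0.1741] rot [-9.000e-02  2.000e-02  2.591e+01]
```

Emit:
send_rows:
  targets: "0.284 -0.0735 0.079 0 0 26 100;0.284 -0.0735 0.079 0 0 26 100;0.284 -0.0735 0.079 0 0 26 100;0.284 -0.0735 0.079 0 0 26 100;0.284 -0.0735 0.079 0 0 26 100;0.284 -0.0735 0.079 0 0 26 100;0.284 -0.0735 0.079 0 0 26 100;0.284 -0.0735 0.079 0 0 26 100;0.284 -0.0735 0.079 0 0 26 100;0.284 -0.0735 0.079 0 0 26 100"

```text
time_s: 0.93
ee_pos: [475.8, -324.4, 100.0]
ee_rot: [-180.0, 0.1, 0.3]
force: [-0.4, 0.1, -0.6]
gripper_width: 90.7
gripper_force: 0.0
```

```bash
python3 -c "
from h import *
f=grab('wrist','w1.png'); print({k:v for k,v in f.items() if k!='image'})
st();plan(475.5,-324.6,5,.2)
for p in [(475.5,-324.6,24),(356,-325,24),(595,-324,24)]: print(proj(f,p))"
```

```text
{'fovy': 67.1723156863423, 'cx': 286.4081673565938, 'cy': 207.32068486237523, 'eye': array([ 556.99610814, -324.22922434,  305.89289892]), 'attitude': array([-1.68630457e+01,  3.69825413e-03, -8.98027692e+01])}
('time_s', np.float64(0.983)) ('ee_pos', array([ 475.349, -325.389,  100.51 ])) ('ee_rot', array([1.79992e+02, 6.30000e-02, 1.66000e-01])) ('force', array([-0.382, -0.361,  0.57 ])) ('torque', array([0.03 , 0.004, 0.011])) ('gripper_width', np.float64(91.327)) ('gripper_force', np.float64(0.0))
delta m [ 0.0003 -0.0008  0.0955] rot [ 0.01  0.06 -0.03]
(np.float64(286.5250368601916), np.float64(203.24627010519242))
(np.float64(286.50173853197174), np.float64(313.912858665699))
(np.float64(286.310139264833), np.float64(62.92593883852385))
```

View pics/w1.png

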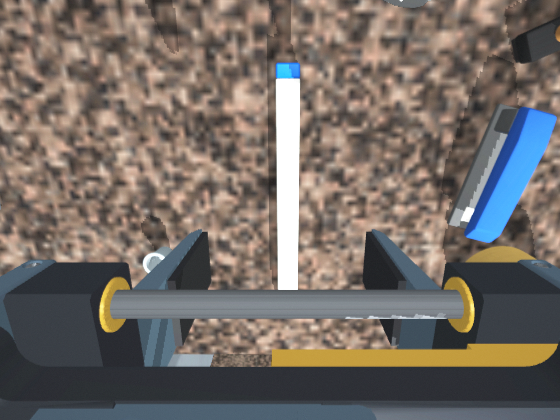

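```bash
cat >> h.py <<'E'
def tq(n=8):
    T=[];F=[]
    for i in range(n):
        eyes.grab_frame('wrist'); s=env.state(); T.append(s['torque']);F.append(s['force'])
    print('T',np.mean(T,0).round(4),np.std(T,0).round(4),'F',np.mean(F,0).round(2),np.std(F,0).round(2))
E
python3 -c "
from h import *
tq()"
```

```text
T [0.0299 0.0381 0.0028] [0.0155 0.0182 0.0307] F [-0.   -0.06  0.34] [0.41 0.46 0.54]
```

Emit:
send_rows:
  targets: "0 0 0.032 0 0 0 100;0 0 0.064 0 0 0 100;0 0 0.085 0 0 0 100;0 0 0.0955 0 0 0 100;0 0 0.0955 0 0 0 100;0 0 0.0955 0 0 0 0;0 0 0.0955 0 0 0 0;0 0 0.0955 0 0 0 0;0 0 0.0955 0 0 0 0;0 0 0.0955 0 0 0 0;0 0 0.0955 0 0 0 0;0 0 0.0955 0 0 0 0"
  grip_force: 40

```text
time_s: 2.38
ee_pos: [475.9, -325.4, 5.6]
ee_rot: [180.0, -0.0, 0.1]
force: [-0.2, -0.3, -0.6]
gripper_width: 47.4
gripper_force: 0.0
```

Emit:
send_rows:
  targets: "0 0 0 0 0 0 0;0 0 0 0 0 0 0;0 0 0 0 0 0 0;0 0 0 0 0 0 0;0 0 0 0 0 0 0;0 0 0 0 0 0 0;0 0 0 0 0 0 0;0 0 0 0 0 0 0;0 0 -0.02 0 0 0 0;0 0 -0.06 0 0 0 0;0 0 -0.1 0 0 0 0;0 0 -0.14 0 0 0 0"

```text
time_s: 3.38
ee_pos: [475.3, -325.0, 146.6]
ee_rot: [-180.0, 0.1, 0.1]
force: [1.0, -0.3, -0.3]
gripper_width: 0.2
gripper_force: 0.0
```

Emit:
send_rows:
  targets: "0 0 0 0 0 0 0;0 0 0 0 0 0 0;0 0 0 0 0 0 0;0 0 0 0 0 0 0"

```text
time_s: 3.72
ee_pos: [474.7, -324.5, 143.5]
ee_rot: [-179.9, 0.2, 0.1]
force: [0.1, -0.2, 0.5]
gripper_width: 0.2
gripper_force: 0.0
```

```bash
python3 -c "
from h import *
tq(16);st();grab('wrist','w2.png')"
```

```text
T [ 0.0226  0.0189 -0.0122] [0.0266 0.0367 0.0302] F [-0.04  0.16  0.1 ] [0.35 0.58 0.38]
('time_s', np.float64(4.517)) ('ee_pos', array([ 475.777, -325.32 ,  145.331])) ('ee_rot', array([ 1.79992e+02, -8.00000e-03,  1.14000e-01])) ('force', array([-0.469,  0.285,  0.418])) ('torque', array([-0.026,  0.024,  0.007])) ('gripper_width', np.float64(0.005)) ('gripper_force', np.float64(0.0))
```

View pics/w2.png

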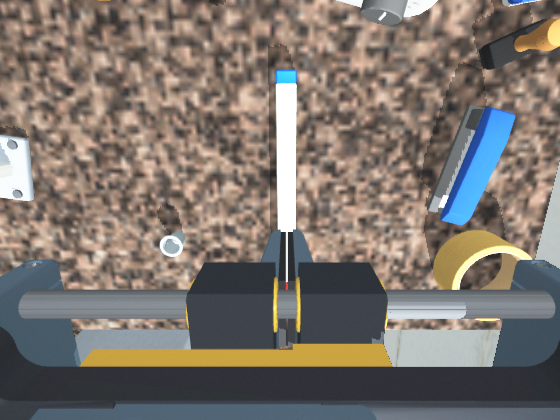

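Emit:
send_rows:
  targets: "0 0 0 0 0 0 60;0 0 0 0 0 0 60;0 0 0 0 0 0 60;0 0 0 0 0 0 60;0 0 0 0 0 0 60;0 0 0 0 0 0 60;0 0 0.04 0 0 0 60;0 0 0.08 0 0 0 60;0 0 0.11 0 0 0 60;0 0 0.13 0 0 0 60;0 0 0.141 0 0 0 60;0 0 0.141 0 0 0 60"
  grip_force: 40

```text
time_s: 5.57
ee_pos: [474.3, -324.3, 1.9]
ee_rot: [-179.8, 0.2, 0.1]
force: [1.0, -0.3, -0.4]
gripper_width: 54.8
gripper_force: 0.0
```

Emit:
send_rows:
  targets: "0 0 0 0 0 0 0;0 0 0 0 0 0 0;0 0 0 0 0 0 0;0 0 0 0 0 0 0;0 0 0 0 0 0 0;0 0 0 0 0 0 0;0 0 0 0 0 0 0;0 0 0 0 0 0 0;0 0 0 0 0 0 0"
  grip_force: 40

```text
time_s: 6.32
ee_pos: [475.8, -325.3, 4.3]
ee_rot: [180.0, -0.0, 0.1]
force: [-0.1, -0.3, 0.4]
gripper_width: 0.5
gripper_force: 0.0
```

```bash
python3 -c "
from h import *
f=grab('wrist','w3.png');st();print(ray(f,288,69,24))
for p in [(475.5,-324.6,24),(356,-325,24),(595,-324,24)]: print(proj(f,p))"
```

```text
('time_s', np.float64(6.367)) ('ee_pos', array([ 475.739, -325.319,    4.264])) ('ee_rot', array([ 1.79996e+02, -0.00000e+00,  1.12000e-01])) ('force', array([0.884, 0.545, 0.   ])) ('torque', array([ 0.035,  0.041, -0.008])) ('gripper_width', np.float64(0.316)) ('gripper_force', np.float64(0.0))
[ 579.00926503 -326.14088859   24.        ]
(np.float64(285.19902986070576), np.float64(244.76491815762074))
(np.float64(285.7618783792565), np.float64(392.4608512946028))
(np.float64(284.02648547458165), np.float64(36.25140235203884))
```

View pics/w3.png

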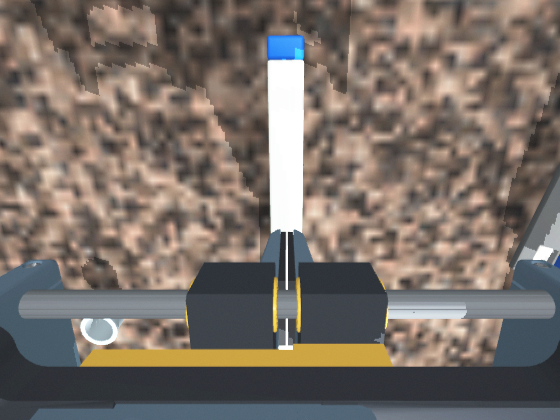

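```bash
python3 -c "
from h import *
f=grab('wrist');st();print(f['eye'],f['attitude'])
p=env.state()['ee_pos']
for dx in (0,5.5,11,16):
  for dz in (0,20,40,60): print(dx,dz,np.round(proj(f,p+[dx,0,dz]),0),np.round(proj(f,p+[dx,8,dz]),0))
s=grab('scene','s1.png')
print(proj(s,p))
a=s['image']; u,v=map(int,proj(s,p)); print(u,v)
c=cv2.resize(a[v-60:v+60,u-80:u+80],(800,600),interpolation=3); cv2.imwrite('pics/s1c.png',c)"
```

```text
('time_s', np.float64(6.417)) ('ee_pos', array([ 475.735, -325.309,    4.215])) ('ee_rot', array([1.79999e+02, 5.00000e-03, 1.15000e-01])) ('force', array([ 0.944, -0.216,  0.56 ])) ('torque', array([ 0.034,  0.046, -0.005])) ('gripper_width', np.float64(0.614)) ('gripper_force', np.float64(0.0))
[ 556.57016452 -325.19127039  210.29844624] [-1.67618676e+01 -2.96989540e-02 -8.99467366e+01]
0 0 [286. 233.] [275. 233.]
0 20 [286. 245.] [274. 245.]
0 40 [286. 258.] [272. 258.]
0 60 [286. 276.] [271. 276.]
5.5 0 [286. 226.] [275. 226.]
5.5 20 [286. 237.] [274. 237.]
5.5 40 [286. 250.] [272. 250.]
5.5 60 [286. 266.] [271. 266.]
11 0 [286. 218.] [275. 218.]
11 20 [286. 228.] [274. 228.]
11 40 [286. 241.] [272. 241.]
11 60 [286. 256.] [271. 256.]
16 0 [286. 211.] [275. 211.]
16 20 [286. 221.] [273. 221.]
16 40 [286. 233.] [272. 233.]
16 60 [286. 247.] [270. 247.]
(np.float64(355.3800914852793), np.float64(203.40757038075915))
355 203
```

View pics/s1c.png

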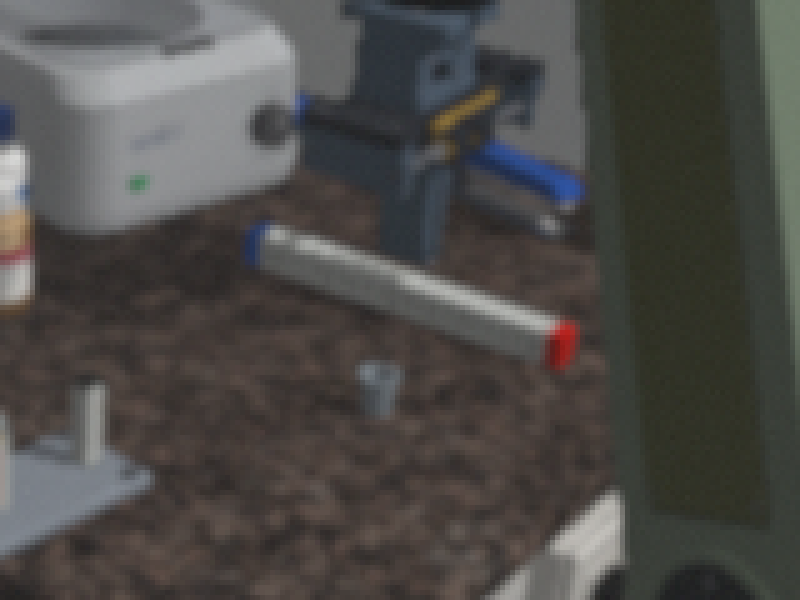

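```bash
python3 -c "
from h import *
s=grab('scene');w=grab('wrist');cv2.imwrite('pics/w4c.png',cv2.resize(w['image'][200:360,180:390],None,fx=3.7,fy=3.7,interpolation=3))
p=env.state()['ee_pos']
for dx in (-16,0,16):
  for z in (4,24,34,44,54): q=np.array([p[0]+dx,p[1],z]);u,v=proj(s,q);print(dx,z,round((u-275)*5),round((v-143)*5),np.round(proj(w,q)))
for q in [(595.7,-314.5,24),(356,-315,24),(356,-335,24),(595.7,-334.5,24),(356,-315,0)]: u,v=proj(s,q);print(q,round((u-275)*5),round((v-143)*5))
"
```

```text
-16 4 423 310 [286. 254.]
-16 24 426 283 [286. 267.]
-16 34 428 269 [286. 275.]
-16 44 429 255 [286. 283.]
-16 54 431 241 [286. 292.]
0 4 402 302 [286. 233.]
0 24 405 275 [286. 244.]
0 34 406 262 [286. 251.]
0 44 408 248 [286. 258.]
0 54 409 234 [286. 266.]
16 4 381 295 [286. 211.]
16 24 384 268 [286. 221.]
16 34 385 255 [286. 226.]
16 44 387 241 [286. 232.]
16 54 388 227 [286. 239.]
(595.7, -314.5, 24) 246 230
(356, -315, 24) 563 337
(356, -335, 24) 579 326
(595.7, -334.5, 24) 263 221
(356, -315, 0) 558 371
```

View pics/w4c.png

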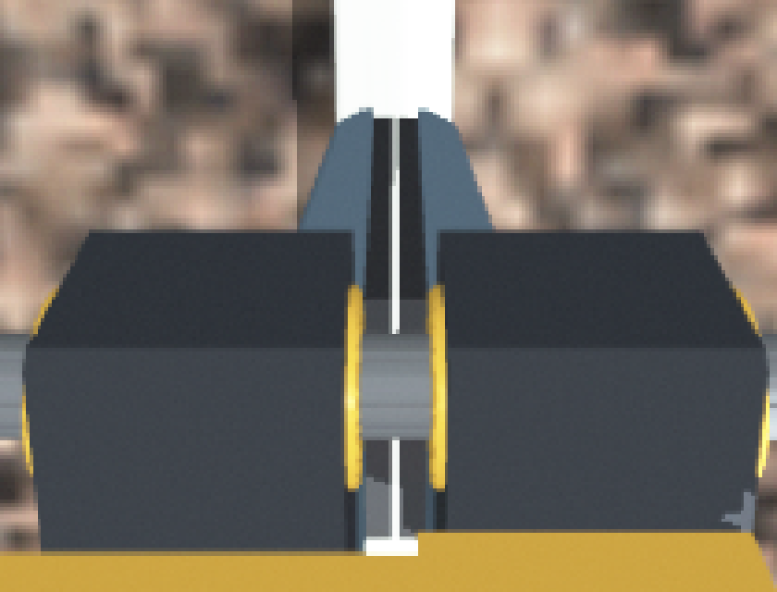

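The images show the finger ends about 40 mm higher than the reported TCP, which is why the grip closed above the bar. I'll descend a further 40 mm, watching the force.

Emit:
send_rows:
  targets: "0 0 0 0 0 0 60;0 0 0 0 0 0 60;0 0 0 0 0 0 60;0 0 0 0 0 0 60;0 0 0 0 0 0 60;0 0 0 0 0 0 60;0 0 0 0 0 0 60;0 0 0.01 0 0 0 60;0 0 0.02 0 0 0 60;0 0 0.028 0 0 0 60;0 0 0.03 0 0 0 60;0 0 0.03 0 0 0 60"
  grip_force: 40

```text
time_s: 7.57
ee_pos: [474.9, -324.7, -27.2]
ee_rot: [-179.9, 0.1, 0.1]
force: [0.0, -0.8, 0.7]
gripper_width: 55.0
gripper_force: 0.0
```

Emit:
send_rows:
  targets: "0 0 0.006 0 0 0 60;0 0 0.006 0 0 0 0;0 0 0.006 0 0 0 0;0 0 0.006 0 0 0 0;0 0 0.006 0 0 0 0;0 0 0.006 0 0 0 0;0 0 0.006 0 0 0 0;0 0 0.006 0 0 0 0;0 0 0.006 0 0 0 0"
  grip_force: 40

```text
time_s: 8.32
ee_pos: [475.9, -325.4, -31.4]
ee_rot: [180.0, -0.0, 0.1]
force: [-0.5, 0.5, 1.7]
gripper_width: 19.7
gripper_force: 40.0
```

Emit:
send_rows:
  targets: "0 0 -0.03 0 0 0 0;0 0 -0.07 0 0 0 0;0 0 -0.11 0 0 0 0;0 0 -0.15 0 0 0 0;0 0 -0.18 0 0 0 0;0 0 -0.18 0 0 0 0;0 0 -0.18 0 0 0 0;0 0 -0.18 0 0 0 0;0 0 -0.18 0 0 0 0;0 0 -0.18 0 0 0 0"

```text
time_s: 9.15
ee_pos: [474.6, -324.5, 145.9]
ee_rot: [-179.8, 0.2, 0.1]
force: [-1.0, -0.1, -3.0]
gripper_width: 19.8
gripper_force: 40.0
```

```bash
python3 -c "
from h import *
tq(20);st();plan(508.5,51,145,82.4)"
```

```text
T [ 0.0273  0.0161 -0.0015] [0.0327 0.0308 0.0319] F [-0.16 -0.   -2.84] [0.34 0.43 0.48]
('time_s', np.float64(10.15)) ('ee_pos', array([ 475.78 , -325.332,  148.301])) ('ee_rot', array([ 1.79992e+02, -6.00000e-03,  1.18000e-01])) ('force', array([-0.089, -0.044, -1.955])) ('torque', array([ 0.013,  0.032, -0.036])) ('gripper_width', np.float64(19.921)) ('gripper_force', np.float64(39.997))
delta m [ 0.0335 -0.3763  0.0033] rot [ 1.000e-02  0.000e+00 -8.228e+01]
```

Emit:
send_rows:
  targets: "0.0335 -0.379 0 0 0 -82.3 0;0.0335 -0.379 0 0 0 -82.3 0;0.0335 -0.379 0 0 0 -82.3 0;0.0335 -0.379 0 0 0 -82.3 0;0.0335 -0.379 0 0 0 -82.3 0;0.0335 -0.379 0 0 0 -82.3 0;0.0335 -0.379 0 0 0 -82.3 0;0.0335 -0.379 0 0 0 -82.3 0;0.0335 -0.379 0 0 0 -82.3 0;0.0335 -0.379 0 0 0 -82.3 0;0.0335 -0.379 0 0 0 -82.3 0;0.0335 -0.379 0 0 0 -82.3 0"

```text
time_s: 11.15
ee_pos: [508.5, 55.1, 148.3]
ee_rot: [180.0, 0.0, 82.9]
force: [0.1, 0.1, -2.7]
gripper_width: 19.6
gripper_force: 40.0
```

Emit:
send_rows:
  targets: "0 0 0 0 0 -1 0;0 0 0 0 0 0 0;0 0 0 0 0 0 0;0 0 0 0 0 0 0"

```text
time_s: 11.48
ee_pos: [508.5, 53.5, 148.3]
ee_rot: [180.0, 0.0, 82.3]
force: [0.7, 0.6, -2.7]
gripper_width: 19.6
gripper_force: 40.0
```

```bash
cat >> h.py <<'E'
def caps(f,lo=(0,0),hi=(560,420)):
    h=cv2.cvtColor(f['image'],cv2.COLOR_BGR2HSV); o={}
    for n,m in [('red',((h[...,0]<8)|(h[...,0]>172))&(h[...,1]>150)&(h[...,2]>70)),('blue',(h[...,0]>100)&(h[...,0]<125)&(h[...,1]>120)&(h[...,2]>60))]:
        k,l,s,c=cv2.connectedComponentsWithStats(m.astype(np.uint8))
        o[n]=[(int(s[i][4]),c[i].round(1).tolist(),s[i][:4].tolist()) for i in range(1,k) if s[i][4]>=8 and lo[0]<=c[i][0]<=hi[0] and lo[1]<=c[i][1]<=hi[1]]
    return o
E
python3 -c "
from h import *
tq(8);st();plan(508.8,53.4,60,82.4)
for n in ['scene','top']:
  f=grab(n);print(n,caps(f))
  for e in (-117,117):print(proj(f,np.array([508.8,53.4,191])+e*np.array([.132,.991,0])))
"
```

```text
T [-0.0089 -0.09   -0.0011] [0.03   0.036  0.0315] F [-0.12 -0.29 -2.66] [0.54 0.42 0.37]
('time_s', np.float64(11.883)) ('ee_pos', array([508.511,  53.685, 148.258])) ('ee_rot', array([1.79995e+02, 3.00000e-03, 8.23990e+01])) ('force', array([ 0.199, -0.754, -2.931])) ('torque', array([-0.012, -0.076,  0.034])) ('gripper_width', np.float64(19.313)) ('gripper_force', np.float64(39.997))
delta m [-0.0002  0.0003  0.0883] rot [ 0.  0. -0.]
scene {'red': [(18, [252.1, 201.1], [250, 199, 5, 5])], 'blue': [(73, [340.1, 165.8], [334, 162, 15, 8]), (133, [378.2, 176.0], [364, 171, 28, 12]), (52, [234.3, 196.0], [231, 192, 7, 10])]}
(np.float64(304.7417843029886), np.float64(172.32834505743926))
(np.float64(233.56367263690646), np.float64(196.963422785523))
top {'red': [(23, [291.0, 173.2], [289, 171, 5, 5]), (36, [304.1, 228.1], [302, 224, 5, 9])], 'blue': [(89, [354.2, 147.0], [349, 142, 11, 11]), (572, [461.8, 168.2], [450, 153, 25, 31]), (18, [213.3, 214.1], [212, 210, 3, 8]), (370, [454.1, 232.8], [446, 214, 17, 39])]}
(np.float64(305.0609890605961), np.float64(228.33440120246985))
(np.float64(214.6649009133978), np.float64(213.86801356093457))
```

Emit:
send_rows:
  targets: "0 0 0.04 0 0 0 0;0 0 0.08 0 0 0 0;0 0 0.1 0 0 0 0;0 0 0.107 0 0 0 0;0 0 0.109 0 0 0 0;0 0 0.109 0 0 0 0;0 0 0.109 0 0 0 0"

```text
time_s: 12.57
ee_pos: [509.8, 53.9, 40.2]
ee_rot: [179.8, -0.0, 82.4]
force: [-0.2, 1.3, -2.3]
gripper_width: 19.5
gripper_force: 40.0
```

```bash
python3 -c "
from h import *
tq(4);st()
f=grab('top');print(caps(f,(190,190),(330,250)))
f=grab('scene');print(caps(f,(200,150),(330,250)))
"
```

```text
T [-0.0318 -0.0506  0.0083] [0.0275 0.0235 0.0254] F [ 0.4   0.02 -3.22] [0.3  0.31 0.45]
('time_s', np.float64(12.767)) ('ee_pos', array([509.2  ,  53.802,  40.008])) ('ee_rot', array([ 1.79897e+02, -1.60000e-02,  8.24180e+01])) ('force', array([-0.102, -0.092, -3.663])) ('torque', array([-0.038, -0.047, -0.002])) ('gripper_width', np.float64(19.725)) ('gripper_force', np.float64(39.997))
{'red': [(29, [301.4, 230.4], [300, 227, 4, 8])], 'blue': [(31, [220.5, 217.6], [219, 214, 4, 8])]}
{'red': [(16, [252.1, 201.3], [250, 200, 5, 4]), (16, [304.4, 208.1], [303, 205, 3, 8])], 'blue': [(74, [235.3, 235.6], [232, 230, 8, 12])]}
```

Emit:
send_rows:
  targets: "0 0 0.001 0 0 0 0;0 0 0.0015 0 0 0 0;0 0 0.0018 0 0 0 0;0 0 0.0018 0 0 0 0"

```text
time_s: 13.2
ee_pos: [508.9, 53.8, 38.4]
ee_rot: [179.9, -0.0, 82.4]
force: [-1.4, -1.0, 5.1]
gripper_width: 20.0
gripper_force: 40.0
```

Emit:
send_rows:
  targets: "0 0 0 0 0 0 30;0 0 0 0 0 0 45;0 0 0 0 0 0 45;0 0 0 0 0 0 45;0 0 0 0 0 0 45;0 0 0 0 0 0 45;0 0 0 0 0 0 45;0 0 0 0 0 0 45;0 0 0 0 0 0 45;0 0 0 0 0 0 45"

```text
time_s: 14.03
ee_pos: [508.5, 53.8, 37.4]
ee_rot: [180.0, 0.0, 82.4]
force: [-0.4, -0.3, -0.2]
gripper_width: 41.2
gripper_force: 0.0
```

```bash
python3 -c "
from h import *
st()
f=grab('top');print(caps(f,(190,190),(330,250)))
f=grab('scene');print(caps(f,(200,150),(330,250)))
d=np.array([.132,.991,0]);c=np.array([509.2,53.6,82.])
for t in (-.08,0,.08):
  for e in (-120,-117,-112,112,117,120):
    print(t,e,np.round(proj(f,c+e*d+[0,0,e*t]),1))
"
```

```text
('time_s', np.float64(14.033)) ('ee_pos', array([508.528,  53.751,  37.43 ])) ('ee_rot', array([1.79997e+02, 5.00000e-03, 8.24150e+01])) ('force', array([-0.444, -0.316, -0.186])) ('torque', array([ 0.004, -0.062, -0.034])) ('gripper_width', np.float64(41.186)) ('gripper_force', np.float64(0.0))
{'red': [(29, [301.2, 230.6], [299, 227, 5, 8])], 'blue': [(31, [220.6, 217.7], [219, 214, 5, 8])]}
{'red': [(17, [252.1, 201.2], [250, 199, 5, 5]), (14, [304.5, 208.0], [304, 205, 2, 7])], 'blue': [(71, [235.4, 237.3], [232, 231, 8, 13])]}
-0.08 -120 [304.1 204.8]
-0.08 -117 [303.3 205.2]
-0.08 -112 [302.  205.9]
-0.08 112 [237.3 238.9]
-0.08 117 [235.7 239.7]
-0.08 120 [234.7 240.2]
0 -120 [303.9 207.9]
0 -117 [303.2 208.2]
0 -112 [301.9 208.7]
0 112 [237.2 235.8]
0 117 [235.5 236.5]
0 120 [234.5 236.9]
0.08 -120 [303.8 210.9]
0.08 -117 [303.1 211.1]
0.08 -112 [301.8 211.5]
0.08 112 [237.  232.7]
0.08 117 [235.3 233.3]
0.08 120 [234.3 233.6]
```

Emit:
send_rows:
  targets: "0 0 0 0 0 0 45;0 0 0 0 0 0 45;0 0 0 0 0 0 45;0 0 0 0 0 0 45;0 0 0 0 0 0 45;0 0 0 0 0 0 45"

```text
time_s: 14.63
ee_pos: [508.5, 53.7, 37.4]
ee_rot: [180.0, 0.0, 82.4]
force: [0.0, 0.3, -0.4]
gripper_width: 41.0
gripper_force: 0.0
```

```bash
cat >> h.py <<'E'
def edges(f,c,d):
    # sub-pixel top/bottom line of the caps' weighted centroid
    g=f['image'].astype(float); B,G,Rr=g[...,0],g[...,1],g[...,2]; o=[]
    for w,(u,v) in [(np.clip(B-Rr-15,0,None),proj(f,c+117*d)),(np.clip(Rr-B-45,0,None),proj(f,c-117*d))]:
        u,v=int(u),int(v); s=w[v-14:v+15,u-9:u+10]; V,U=np.mgrid[v-14:v+15,u-9:u+10]; o+=[round((U*s).sum()/s.sum(),2),round((V*s).sum()/s.sum(),2),round(s.sum())]
    return o
E
python3 -c "
from h import *
f=grab('top');print(caps(f,(190,190),(330,250)))
for i in range(3):
  f=grab('scene');print(caps(f,(225,150),(330,250))); print(edges(f,np.array([509.2,53.6,82.]),np.array([.132,.991,0])))
cv2.imwrite('pics/s2.png',cv2.resize(f['image'][180:260,210:330],(780,520),interpolation=3))
"
```

```text
{'red': [(29, [301.2, 230.6], [299, 227, 5, 8])], 'blue': [(31, [220.6, 217.7], [219, 214, 5, 8])]}
{'red': [(17, [252.2, 201.3], [250, 200, 6, 4]), (14, [304.5, 208.0], [304, 205, 2, 7])], 'blue': [(71, [235.4, 237.3], [232, 231, 8, 13])]}
[np.float64(235.89), np.float64(236.72), 5756, np.float64(304.19), np.float64(207.9), 1132]
{'red': [(17, [252.1, 201.2], [250, 199, 5, 5]), (14, [304.5, 208.0], [304, 205, 2, 7])], 'blue': [(72, [235.4, 237.4], [232, 231, 8, 13])]}
[np.float64(235.89), np.float64(236.71), 5756, np.float64(304.2), np.float64(207.89), 1126]
{'red': [(17, [252.1, 201.2], [250, 199, 5, 5]), (14, [304.5, 208.0], [304, 205, 2, 7])], 'blue': [(71, [235.4, 237.3], [232, 231, 8, 13])]}
[np.float64(235.89), np.float64(236.7), 5751, np.float64(304.2), np.float64(207.89), 1134]
```

View pics/s2.png

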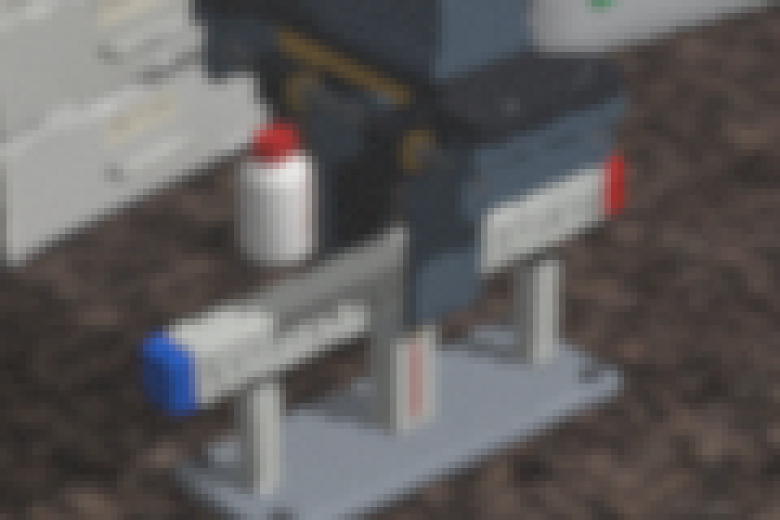

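Emit:
send_rows:
  targets: "0 0 0 0 0 0 0;0 0 0 0 0 0 0;0 0 0 0 0 0 0;0 0 0 0 0 0 0;0 0 0 0 0 0 0;0 0 0 0 0 0 0;0 0 -0.003 0 0 0 0;0 0 -0.004 0 0 0 0;-0.001 0 -0.004 0 0 0 0;-0.002 0 -0.004 0 0 0 0;-0.002 0 -0.002 0 0 0 0;-0.002 0 0 0 0 0 0"

```text
time_s: 15.83
ee_pos: [508.2, 51.7, 37.3]
ee_rot: [180.0, 0.0, 82.4]
force: [-2.5, -1.1, 14.9]
gripper_width: 19.8
gripper_force: 40.0
```

Emit:
send_rows:
  targets: "0 0 0.0003 0 0 0 0;0 0 0.0003 0 0 0 0;0 0 0.0003 0 0 0 0;0 0 0.0003 0 0 0 30;0 0 0.0003 0 0 0 45;0 0 0.0003 0 0 0 45;0 0 0.0003 0 0 0 45;0 0 0 0 0 0 45;0 0 0 0 0 0 45;0 0 0 0 0 0 45;0 0 0 0 0 0 45;0 0 0 0 0 0 45"

```text
time_s: 16.83
ee_pos: [508.3, 51.8, 37.5]
ee_rot: [180.0, 0.0, 82.4]
force: [-0.1, -0.2, -0.1]
gripper_width: 41.0
gripper_force: 0.0
```

Emit:
send_rows:
  targets: "0 0 0 0 0 0 45;0 0 0 0 0 0 45;0 0 0 0 0 0 45;0 0 0 0 0 0 45;0 0 0 0 0 0 45"

```text
time_s: 17.25
ee_pos: [508.3, 51.8, 37.4]
ee_rot: [180.0, 0.0, 82.4]
force: [0.7, 0.2, 0.1]
gripper_width: 40.7
gripper_force: 0.0
```

```bash
python3 -c "
from h import *
st()
f=grab('top');print(caps(f,(190,190),(330,250)))
for i in range(2):
  f=grab('scene');print(caps(f,(225,150),(330,250))); print(edges(f,np.array([509.2,53.6,82.]),np.array([.132,.991,0])))
"
```

```text
('time_s', np.float64(17.25)) ('ee_pos', array([508.258,  51.754,  37.447])) ('ee_rot', array([1.79997e+02, 4.00000e-03, 8.24150e+01])) ('force', array([0.659, 0.23 , 0.149])) ('torque', array([-0.052, -0.076,  0.021])) ('gripper_width', np.float64(40.701)) ('gripper_force', np.float64(0.0))
{'red': [(26, [302.1, 231.0], [300, 228, 5, 7])], 'blue': [(29, [221.5, 217.9], [220, 214, 4, 8])]}
{'red': [(16, [252.1, 201.3], [250, 200, 5, 4]), (16, [305.2, 208.1], [304, 205, 3, 8])], 'blue': [(70, [236.1, 235.8], [233, 230, 8, 12])]}
[np.float64(236.73), np.float64(235.28), 5679, np.float64(304.82), np.float64(208.29), 1385]
{'red': [(17, [252.1, 201.2], [250, 199, 5, 5]), (16, [305.2, 208.1], [304, 205, 3, 8])], 'blue': [(69, [236.1, 235.8], [233, 230, 8, 12])]}
[np.float64(236.73), np.float64(235.28), 5680, np.float64(304.83), np.float64(208.3), 1389]
```

Emit:
send_rows:
  targets: "0 0 -0.01 0 0 0 45;0 0 -0.03 0 0 0 45;0 0 -0.07 0 0 0 45;0 0 -0.11 0 0 0 45;0 0 -0.11 0 0 0 45"

```text
time_s: 17.82
ee_pos: [513.6, 52.2, 155.8]
ee_rot: [179.1, -0.2, 82.4]
force: [0.9, 0.1, 0.3]
gripper_width: 41.1
gripper_force: 0.0
```

```bash
python3 -c "
from h import *
st();plan(547,331.5,90,110)
f=grab('scene');print(edges(f,np.array([509.2,53.6,82.]),np.array([.132,.991,0])))
"
```

```text
('time_s', np.float64(17.817)) ('ee_pos', array([513.571,  52.231, 155.831])) ('ee_rot', array([179.101,  -0.192,  82.416])) ('force', array([0.905, 0.077, 0.267])) ('torque', array([-0.02 , -0.132, -0.037])) ('gripper_width', np.float64(41.077)) ('gripper_force', np.float64(0.0))
delta m [ 0.281  -0.0048  0.0667] rot [  0.93   0.03 -27.58]
[np.float64(236.78), np.float64(235.27), 5338, np.float64(304.25), np.float64(207.27), 1717]
```

Emit:
send_rows:
  targets: "0.282 0.0014 0.02 0 0 -27.6 60;0.282 0.0014 0.02 0 0 -27.6 60;0.282 0.0014 0.02 0 0 -27.6 60;0.282 0.0014 0.02 0 0 -27.6 60;0.282 0.0014 0.02 0 0 -27.6 60;0.282 0.0014 0.02 0 0 -27.6 60;0.282 0.0014 0.02 0 0 -27.6 60;0.282 0.0014 0.057 0 0 -27.6 60;0.282 0.0014 0.057 0 0 -27.6 60;0.282 0.0014 0.057 0 0 -27.6 60;0.282 0.0014 0.057 0 0 -27.6 60;0.282 0.0014 0.057 0 0 -27.6 60"

```text
time_s: 18.87
ee_pos: [547.7, 330.5, 92.0]
ee_rot: [179.9, -0.0, 109.9]
force: [-0.2, 0.6, 0.9]
gripper_width: 54.4
gripper_force: 0.0
```

```bash
python3 -c "
from h import *
import pickle
st()
f=grab('wrist','w5.png');pickle.dump(f,open('w5.pkl','wb'))
h=cv2.cvtColor(f['image'],cv2.COLOR_BGR2HSV);m=((h[...,0]>22)&(h[...,0]<34)&(h[...,1]>180)&(h[...,2]>110)).astype(np.uint8)
k,l,s,c=cv2.connectedComponentsWithStats(m)
for i in range(1,k):
  if s[i][4]>100: print(s[i],c[i].round(),cv2.minAreaRect(np.argwhere(l==i)[:,::-1].astype(np.float32)),ray(f,*c[i],20).round(1))
for p in [(547,331.5,0),(547,331.5,48),(547,331.5,18)]:print(proj(f,p))
print(caps(grab('scene'),(225,150),(330,250)))
im=f['image'][130:330,160:420];cv2.imwrite('pics/w5c.png',cv2.resize(im,(780,600),interpolation=3))
"
```

```text
('time_s', np.float64(18.867)) ('ee_pos', array([547.682, 330.529,  92.014])) ('ee_rot', array([ 1.79882e+02, -9.00000e-03,  1.09941e+02])) ('force', array([-0.185,  0.606,  0.908])) ('torque', array([-0.052, -0.164, -0.01 ])) ('gripper_width', np.float64(54.443)) ('gripper_force', np.float64(0.0))
[ 187  123   59   25 1093] [214. 134.] ((215.62332153320312, 135.9014892578125), (58.6466064453125, 23.50535774230957), 3.6522228717803955) [466.5 369.1  20. ]
[269 191  36  27 578] [287. 203.] ((286.9391784667969, 204.5381317138672), (24.241588592529297, 35.99313735961914), 84.47245788574219) [546.2 332.3  20. ]
[239 239  24  51 800] [251. 266.] ((250.5, 264.0), (50.0, 23.0), 90.0) [535.1 261.2  20. ]
(np.float64(287.10513629399543), np.float64(198.7061262190906))
(np.float64(287.3142620360339), np.float64(213.8374998984539))
(np.float64(287.1758298447414), np.float64(203.82118533439393))
{'red': [(16, [252.1, 201.3], [250, 200, 5, 4]), (19, [304.7, 207.2], [302, 204, 5, 9])], 'blue': [(41, [273.4, 166.4], [270, 164, 8, 6]), (66, [236.3, 235.8], [233, 230, 8, 12])]}
```

View pics/w5c.png

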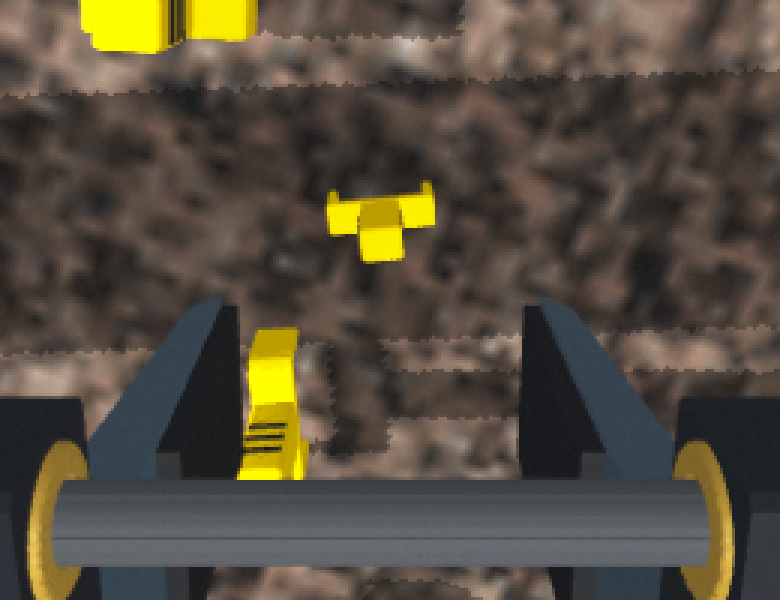

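Emit:
send_rows:
  targets: "0.0017 0 0.035 0 0 -4 60;0.0017 0 0.07 0 0 -4 50;0.0017 0 0.09 0 0 -4 40;0.0017 0 0.1 0 0 -4 40;0.0017 0 0.105 0 0 -4 40;0.0017 0 0.105 0 0 -4 40;0.0017 0 0.105 0 0 -4 40;0.0017 0 0.105 0 0 -4 0;0.0017 0 0.105 0 0 -4 0;0.0017 0 0.105 0 0 -4 0;0.0017 0 0.105 0 0 -4 0;0.0017 0 0.105 0 0 -4 0"
  grip_force: 15

```text
time_s: 19.97
ee_pos: [546.6, 332.9, -13.9]
ee_rot: [179.9, 0.0, 114.0]
force: [-1.2, -0.7, 2.8]
gripper_width: 12.3
gripper_force: 15.0
```

Emit:
send_rows:
  targets: "0 0 0 0 0 0 0;0 0 0 0 0 0 0;0 0 0 0 0 0 0;0 0 0 0 0 0 0"

```text
time_s: 20.3
ee_pos: [546.7, 332.9, -13.9]
ee_rot: [179.9, -0.0, 114.0]
force: [-0.2, 0.7, 5.0]
gripper_width: 11.8
gripper_force: 15.0
```

Emit:
send_rows:
  targets: "0 0 -0.03 0 0 0 0;0 0 -0.07 0 0 0 0;0 0 -0.11 0 0 0 0;0 0 -0.15 0 0 0 0;0 0 -0.17 0 0 0 0;0 0 -0.17 0 0 0 0;0 0 -0.17 0 0 0 0;0 0 -0.17 0 0 0 0"

```text
time_s: 20.97
ee_pos: [545.2, 332.1, 153.5]
ee_rot: [-179.8, 0.0, 114.0]
force: [-0.4, -0.5, -0.4]
gripper_width: 12.0
gripper_force: 15.0
```

```bash
python3 -c "
from h import *
st();plan(508.2,50.4,155,82.4)
f=grab('top');c=caps(f,(190,190),(330,250));print(c)
for n in c:
  for b in c[n]: print(n,ray(f,*b[1],94).round(1))
print(caps(grab('scene'),(225,190),(330,250)))
w=grab('wrist');h=cv2.cvtColor(w['image'],cv2.COLOR_BGR2HSV);m=((h[...,0]>22)&(h[...,0]<34)&(h[...,1]>180)&(h[...,2]>110)).astype(np.uint8)
k,l,s,c=cv2.connectedComponentsWithStats(m)
for i in range(1,k):
  if s[i][4]>100: print(s[i],c[i].round())
e=env.state()['ee_pos'];R3=R.from_euler('xyz',env.state()['ee_rot'],degrees=True)
for q in [(5,-16,-32),(5,16,-32),(-5,-16,-32),(5,-16,-14),(5,16,-14)]: print(q,np.round(proj(w,e+R3.apply(q)),1))
"
```

```text
('time_s', np.float64(20.967)) ('ee_pos', array([545.212, 332.109, 153.538])) ('ee_rot', array([-1.79805e+02,  2.80000e-02,  1.14018e+02])) ('force', array([-0.426, -0.518, -0.361])) ('torque', array([-0.015, -0.123,  0.042])) ('gripper_width', np.float64(12.007)) ('gripper_force', np.float64(15.0))
delta m [-0.2423 -0.1485 -0.0008] rot [-0.18  0.08 31.62]
{'red': [(26, [302.1, 231.0], [300, 228, 5, 7])], 'blue': [(25, [221.2, 217.6], [220, 214, 4, 8])]}
red [492.8 -61.5  94. ]
blue [524.4 166.2  94. ]
{'red': [(17, [252.1, 201.2], [250, 199, 5, 5]), (19, [304.7, 207.2], [302, 204, 5, 9])], 'blue': [(66, [236.2, 235.7], [233, 230, 8, 12])]}
[212 118  48  21 727] [234. 128.]
[249 220  15  24 265] [255. 230.]
[275 244  24  43 955] [286. 266.]
[549 249  11  19 126] [555. 259.]
[445 352  49  15 565] [472. 360.]
(5, -16, -32) [261.7 247. ]
(5, 16, -32) [315.4 247. ]
(-5, -16, -32) [262.1 262.3]
(5, -16, -14) [263.8 235.8]
(5, 16, -14) [313.  235.7]
```

Emit:
send_rows:
  targets: "-0.2425 -0.150 0 0 0 31.6 0;-0.2425 -0.150 0 0 0 31.6 0;-0.2425 -0.150 0 0 0 31.6 0;-0.2425 -0.150 0 0 0 31.6 0;-0.2425 -0.150 0 0 0 31.6 0;-0.2425 -0.150 0 0 0 31.6 0;-0.2425 -0.150 0 0 0 31.6 0;-0.2425 -0.150 0 0 0 31.6 0;-0.2425 -0.150 0 0 0 31.6 0;-0.2425 -0.150 0 0 0 31.6 0;-0.2425 -0.150 0 0 0 31.6 0;-0.2425 -0.150 0 0 0 31.6 0"

```text
time_s: 22.12
ee_pos: [508.0, 51.5, 155.0]
ee_rot: [-180.0, -0.0, 82.5]
force: [-0.2, 0.1, 0.5]
gripper_width: 11.5
gripper_force: 15.0
```

Emit:
send_rows:
  targets: "0 0 0.03 0 0 0 0;0 0 0.05 0 0 0 0;0 0 0.05 0 0 0 0;0 0 0.05 0 0 0 0;0 0 0.05 0 0 0 0;0 0 0.05 0 0 0 0"

```text
time_s: 22.62
ee_pos: [509.2, 50.6, 106.8]
ee_rot: [179.8, -0.0, 82.5]
force: [0.2, 0.1, 0.5]
gripper_width: 11.9
gripper_force: 15.0
```

```bash
python3 -c "
from h import *
st();plan(508.3,50.4,67,82.4)
w=grab('wrist');h=cv2.cvtColor(w['image'],cv2.COLOR_BGR2HSV);m=((h[...,0]>22)&(h[...,0]<34)&(h[...,1]>180)&(h[...,2]>110)).astype(np.uint8)
k,l,s,c=cv2.connectedComponentsWithStats(m)
for i in range(1,k):
  if s[i][4]>100: print(s[i],c[i].round())
f=grab('scene');h=cv2.cvtColor(f['image'],cv2.COLOR_BGR2HSV);m=((h[...,0]>18)&(h[...,0]<36)&(h[...,1]>150)&(h[...,2]>80)).astype(np.uint8)
k,l,s,c=cv2.connectedComponentsWithStats(m)
for i in range(1,k):
  if s[i][4]>5 and 140<c[i][0]<330: print('scene',s[i],c[i].round())
z=env.state()['ee_pos'][2]
for q in [(0,0,14),(0,0,62),(-16.5,0,28),(16.5,0,28),(0,0,50)]: print(q,np.round(proj(f,np.array([508.3,50.4,z])+q),1))
print(caps(f,(225,190),(330,250)))
"
```

```text
('time_s', np.float64(22.617)) ('ee_pos', array([509.191,  50.645, 106.829])) ('ee_rot', array([ 1.79839e+02, -3.20000e-02,  8.24530e+01])) ('force', array([0.191, 0.079, 0.547])) ('torque', array([-0.026, -0.056, -0.007])) ('gripper_width', np.float64(11.928)) ('gripper_force', np.float64(15.0))
delta m [-0.0004 -0.001   0.0398] rot [ 0.16 -0.03  0.05]
[275 245  24  41 913] [286. 266.]
scene [135 201  31  25 525] [150. 214.]
scene [267 202   2   4   8] [268. 204.]
scene [273 203   5   8  32] [275. 206.]
scene [198 253  15  31 254] [204. 267.]
scene [175 287  22  33 371] [185. 303.]
(0, 0, 14) [272.6 208.2]
(0, 0, 62) [272.6 191.5]
(-16.5, 0, 28) [277.3 205.3]
(16.5, 0, 28) [267.9 201.5]
(0, 0, 50) [272.6 195.8]
{'red': [(17, [252.1, 201.2], [250, 199, 5, 5]), (19, [304.7, 207.2], [302, 204, 5, 9])], 'blue': [(68, [236.2, 235.8], [233, 230, 8, 12])]}
```

Emit:
send_rows:
  targets: "0 0 0.015 0 0 0 0;0 0 0.027 0 0 0 0;0 0 0.034 0 0 0 0;0 0 0.037 0 0 0 0;0 0 0.037 0 0 0 0;0 0 0.037 0 0 0 0;0 0 0.037 0 0 0 0;0 0 0.037 0 0 0 0"

```text
time_s: 23.38
ee_pos: [508.5, 50.2, 69.1]
ee_rot: [179.9, -0.0, 82.4]
force: [-0.7, -0.4, -0.4]
gripper_width: 12.0
gripper_force: 15.0
```

```bash
python3 -c "
from h import *
tq(4);st();plan(508.3,50.4,66.3,82.4)
print(caps(grab('scene'),(225,190),(330,250)))"
```

```text
T [-0.0294 -0.0631 -0.003 ] [0.0322 0.0188 0.0125] F [ 0.25  0.37 -0.3 ] [0.27 0.36 0.17]
('time_s', np.float64(23.583)) ('ee_pos', array([508.103,  50.174,  68.691])) ('ee_rot', array([ 1.7997e+02, -3.0000e-03,  8.2414e+01])) ('force', array([-0.147, -0.213, -0.377])) ('torque', array([ 0.02 , -0.067, -0.011])) ('gripper_width', np.float64(11.888)) ('gripper_force', np.float64(15.0))
delta m [0.0003 0.0002 0.0024] rot [ 0.03 -0.    0.01]
{'red': [(17, [252.1, 201.2], [250, 199, 5, 5]), (20, [304.8, 207.4], [302, 204, 5, 9])], 'blue': [(70, [236.1, 235.8], [233, 230, 8, 12])]}
```

Emit:
send_rows:
  targets: "0 0 0.001 0 0 0 0;0 0 0.002 0 0 0 0;0 0 0.0022 0 0 0 0;0 0 0.0022 0 0 0 0;0 0 0.0022 0 0 0 0"

```text
time_s: 24.05
ee_pos: [507.9, 50.1, 66.2]
ee_rot: [-180.0, 0.0, 82.4]
force: [-0.5, -0.3, 0.4]
gripper_width: 12.0
gripper_force: 15.0
```

Emit:
send_rows:
  targets: "0 0 0 0 0 0 20;0 0 0 0 0 0 30;0 0 0 0 0 0 40;0 0 0 0 0 0 45;0 0 0 0 0 0 45;0 0 0 0 0 0 45;0 0 0 0 0 0 45"

```text
time_s: 24.63
ee_pos: [507.9, 50.1, 66.2]
ee_rot: [180.0, 0.0, 82.4]
force: [0.2, 0.1, -0.7]
gripper_width: 41.2
gripper_force: 0.0
```

Emit:
send_rows:
  targets: "0 0 -0.01 0 0 0 45;0 0 -0.03 0 0 0 45;0 0 -0.06 0 0 0 45;0 0 -0.1 0 0 0 45;0 0 -0.13 0 0 0 45;0 0 -0.13 0 0 0 45;0 0 -0.13 0 0 0 45;0 0 -0.13 0 0 0 45"

```text
time_s: 25.3
ee_pos: [507.4, 50.1, 196.1]
ee_rot: [-180.0, 0.0, 82.4]
force: [1.3, -0.5, 0.3]
gripper_width: 40.8
gripper_force: 0.0
```

```bash
python3 -c "
from h import *
st()
f=grab('scene');print(caps(f,(225,190),(330,250)))
def yel(f,a,b):
  h=cv2.cvtColor(f['image'],cv2.COLOR_BGR2HSV);m=((h[...,0]>18)&(h[...,0]<36)&(h[...,1]>150)&(h[...,2]>80)).astype(np.uint8)
  k,l,s,c=cv2.connectedComponentsWithStats(m)
  for i in range(1,k):
    if s[i][4]>5 and a[0]<c[i][0]<b[0] and a[1]<c[i][1]<b[1]: print(s[i],c[i].round(1))
yel(f,(230,180),(330,240))
for p in [(0,0,80),(0,0,98),(0,0,128),(16.4,-2,94),(-16.4,2,94),(-16.4,2,80)]: print(p,np.round(proj(f,np.array([508.3,50.4,0])+p),1))
g=grab('top');print(caps(g,(190,190),(330,250)));yel(g,(200,200),(320,250))
print(proj(g,(508.3,50.4,128)),proj(g,(508.3,50.4,98)))
w=grab('wrist');yel(w,(200,150),(380,300))
for q in (80,98,128): print(proj(w,(508.3,50.4,q)))
"
```

```text
('time_s', np.float64(25.3)) ('ee_pos', array([507.356,  50.123, 196.085])) ('ee_rot', array([-1.79966e+02,  1.50000e-02,  8.24190e+01])) ('force', array([ 1.255, -0.473,  0.314])) ('torque', array([-0.032, -0.064, -0.022])) ('gripper_width', np.float64(40.833)) ('gripper_force', np.float64(0.0))
{'red': [(16, [252.1, 201.3], [250, 200, 5, 4]), (21, [304.6, 207.2], [301, 204, 6, 9])], 'blue': [(71, [236.0, 235.7], [233, 230, 8, 12])]}
[268 204   9  20  86] [272.5 212.3]
(0, 0, 80) [272.6 221.8]
(0, 0, 98) [272.6 215.8]
(0, 0, 128) [272.6 205.7]
(16.4, -2, 94) [268.5 214.9]
(-16.4, 2, 94) [276.7 219.4]
(-16.4, 2, 80) [276.7 224.1]
{'red': [(26, [302.1, 231.0], [300, 228, 5, 7])], 'blue': []}
(np.float64(261.8776668634406), np.float64(223.38961254905965)) (np.float64(262.2641764892191), np.float64(224.29067172869293))
[272 189  33  22 441] [287.8 199.1]
(np.float64(289.1500585431893), np.float64(192.94954993284793))
(np.float64(289.24139003760183), np.float64(197.40961343088458))
(np.float64(289.4181723092007), np.float64(206.04256268601011))
```

```bash
python3 -c "
from h import *
print(env.job_done())"
```

```text
the job is handed in; nothing more can be done
None
```

I handed the job in at about 25 s of the 72 s allowed: camera measurements show the bar level on the knife edge with the yellow clip seated over it, and no verdict was returned.

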